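# Shut the ultrasonic cleaner and switch it on

### The arm

A 6-joint arm with a two-finger parallel gripper is mounted at the origin on the work surface. World frame = base frame: x ahead of the robot, y to its left, z up, the work surface at z = 0. Lengths are in m, angles in rad, forces in N, time in s.
With the tool pointing down it reaches from about 0.375 to 0.975 m from the base axis. Payload 3.8 kg.
Tool frame: the origin (TCP) lies on the centre line of the jaws, within the pads' length; the fingertips stand 17 mm ahead of it and the grasp point (between the pads) lies 2 mm behind it (bot.tip_extent is the distance from the TCP to the fingertips, in m); z points along the fingers, y is the line along which they close (so a half turn about z gives the same grasp; the last joint's range is limited). The gripper opens to 85 mm and grips with 20 to 120 N. Pads are 22 mm wide; open, the fingers measure 114 mm over their backs; the gripper's body (76 mm by 85 mm) begins 54 mm behind the grasp point. The pads swing forward as they close: fully open they stand 13 mm farther back than shut.
Start: joints at [1.179, 0.264, 1.604, -0, 1.274, -0.037], TCP at [0.234, 0.633, 0.248] pointing down, gripper open.
Joint ranges: [-2.63, 2.63], [-0.94, 2.18], [0.31, 2.57], [-1.31, 4.45], [0, 2.66], [-2.55, 2.55]. Speed limits (rad/s): [2.57, 2.57, 3.14, 3.14, 3.14, 3.14].

### API

Orientations are given as a rotation vector (axis times angle).
In Python, from workcell import readout, read_camera, finish_job, bot gives the robot as it stands.
- The arm moves only by the tool jog_arm, never from a script. Its argument "deltas" is one flat list of numbers, 7 for each row, row after row: the shift along the tool's x, y, z in m, then the turn, a rotation vector about the tool's x, y, z in degrees, then the gripper command: -1 is shut, 1 is fully open, values between are in proportion. A call has 1 to 8 rows; each row is the pose to reach, as a shift and turn from the pose commanded when the call began, along the tool's axes at that moment; what a row does not reach only later rows make up. A row lasts 1/10 s, in which the tool goes at most 50 mm and 8.59 degrees, less where a joint would pass 70% of its speed; a pose out of reach is approached as far as the arm can. A call with a gripper value outside its range is refused whole. The fingers move at their own pace and stop on an object; "squeeze" is the grip in N (left out, the last holds). Time passes only in rows, so rows that repeat a pose let the fingers close. It gives the time, the measured TCP pose, the force, the opening and the grip force at its end, in the units of the state.
- readout.read_state(): the state, without advancing time (a new reading comes with each control period).
- read_camera(name): name is "side" or "top"; returns a dict with "color" (420x560x3 uint8, blue, green, red), "fx", "fy", "cx", "cy" (pixels), "origin" and "attitude" of the camera in the world. Camera axes: x right, y down, z forward; pixel columns grow to the right and rows downward; lengths in m; the calibration is good to about 2 mm. A picture is of the moment at which its call begins. There is no depth.
- finish_job(): hands the job in; it is judged then, once.
The state is a dict: "time": time; "q": joint angles; "joint_vel": joint speeds; "joint_torque": joint torques, N m; "tool_pos": TCP position; "tcp_rot": TCP orientation; "wrist_force": force on the tool from outside, world axes, zero at the start; "torque": the same for the moment, N m; "width": opening from 0.0 (shut) to 1.0 (fully open); "grip_force": force on a finger pad.
Only numpy, scipy, OpenCV 4.12 (cv2) and the standard library are available. Lean on these libraries where they do the work, as an engineer would, in place of code of your own. Each camera call takes 0.05 s, during which the arm holds its last target. There are 200 camera calls.

### The job

Get the ultrasonic cleaner going on the basket of rings: with a fingertip, tip the basket's wire handle over until it lies flat on the basket, then push the raised lid down until it is fully shut without letting it slam, and only then tip the big power rocker on the control panel to on by pressing its raised far end. Only push: leave the basket sitting in the tank, the heater rocker and the timer knob as they are, and everything else on the bench where it stands.

Things in the scene. Friction and masses are not known exactly. Their poses are not given: they have to be found in the camera images.
- cleaner: Fixed ultrasonic cleaner. Origin on the bench under the tank's centre; x from its front (robot's side) to its back, y to its left, z up. Steel tank 160 x 180 mm outside (x, y), 137 x 151 inside, rim 150 above the bench, inner floor at 60. Black control housing on its right: x -80..80, y -196..-88 mm, its panel sloping up from 93 mm height at the front to 127 at the back.
- lid (a joint): Lid hinge, rad: 0 = shut (lid level), pi/2 = upright; starts raised at 1.57 to 1.78, stop at 1.85. Stiff: the lid stays at any angle, and about 2 to 5 N near its free edge pushes it all the way down. Steel plate 6 mm thick (3 mm either side of the hinge plane), 192 mm wide, from 9 to 185 mm from the hinge line; a 56 mm wide finger tab in the middle reaches 203 mm.
- lid_hinge (a point): Fixed point on the hinge line (along the cleaner's y), in the middle of the lid's width: 92 mm behind the tank's centre, 156 mm above the bench. Its axes are the cleaner's. The raised lid's outer face looks to the cleaner's +x.
- lid_edge (a point): Middle of the steel lid's free edge on its outer (upper) face, 185 mm from the hinge line; moves with the lid.
- basket: Loose wire basket standing in the tank, 118 x 134 x 75 mm (x, y, z), about 0.4 kg, with rings in it. Origin at the centre of its underside; its axes are close to the cleaner's. Stays in the tank.
- bail (a joint): Folding wire handle of the basket, rad: 0 = upright, positive = leaning to the basket's +x (the lid hinge's side), negative = to the front; folds either way to a stop at +1.45 or -1.45, flat on the basket. Starts within 0.35 of upright. It stays where it is left; less than 1 N on the bar turns it. Its pivot line runs along the basket's y, 73 mm above the basket's underside.
- bail_bar (a point): Middle of the handle's cross bar (5 mm round wire along the basket's y, 116 mm wide overall), 58 mm from the pivot line; about 191 mm above the bench when upright, about 140 mm when flat.
- power (a joint): The power rocker, rad: 0 = off (far end up), 0.4 = on (far end down). A stiff rocker with stops at both ends that stays where it is left: about 3 N on its raised far end pushes it; press until it stops. It turns about the cleaner's y axis.
- power_far (a point): The place to press on the power rocker: on top of its far end, 12 mm behind its pivot. The rocker is 34 x 26 mm (x, y), the bigger of the two on the panel and the nearest the front; it sinks about 5 mm here.
- heat (a joint): The heater rocker, rad: 0 = off, 0.4 = on. Smaller (21 x 15 mm), 58 mm behind the power rocker on the panel. To be left off.
- timer (a joint): The timer knob at the back of the panel, 38 mm across, 17 mm tall, rad from its present setting, clockwise positive. To be left as it is.
- green_bar: Loose bar of green polishing compound standing on end, 42 x 42 x 85 mm; origin at the centre of its underside. Leave alone.
- jar: Loose amber jar with a black cap, 58 mm across, 75 mm tall; origin at the centre of its underside. Leave alone.
- sieve_cup: Loose yellowish plastic cup, 68 mm across, 45 mm tall; origin at the centre of its underside. Leave alone.
- tripoli_bar: Loose red-brown compound bar lying flat, 110 x 45 x 35 mm; origin at the centre of its underside. Leave alone.
- brush_wheel: Loose black brush wheel lying flat, 92 mm across, 22 mm thick, behind the cleaner; origin at the centre of its underside. Leave alone.
- buff: Loose pinkish muslin buff lying flat, 100 mm across, 22 mm thick; origin at the centre of its underside. Leave alone.
- ring_clamp: Loose wooden ring clamp lying flat, 123 x 26 x 21 mm; origin at the centre of its underside. Leave alone.
Not all that is in view belongs to the job. What is shaped like the basket but purple is not meant.

How it is judged:
On the way, in this order (a step that is already met when the one before it is completed fails the run):
1. the basket's handle lies flat while the lid is still up ((value of joint bail above 1.25 rad or value of joint bail below -1.25 rad) and value of joint lid above 0.6 rad), for 0.2 s.
2. the lid is fully shut over the flat handle, the power still off ((value of joint bail above 1.25 rad or value of joint bail below -1.25 rad) and value of joint lid below 0.04 rad and value of joint power below 0.15 rad), for 0.2 s.
3. the power rocker is on with the lid shut (value of joint power above 0.34 rad and value of joint lid below 0.04 rad), for 0.2 s.
At the end, for the whole second after the job is handed in: Handle flat (within about 0.2 rad of its stop), lid shut (within 0.04 rad) and at rest, power rocker on (beyond 0.34 rad), heater off, timer within 0.35 rad of its setting, basket standing on the tank floor (all of step 3 and (value of joint bail above 1.25 rad or value of joint bail below -1.25 rad) and value of joint heat below 0.15 rad and value of joint timer below 0.35 rad and z of basket in the frame of cleaner below 0.066 m and velocity of joint lid between -0.05 and 0.05 rad/s); the robot touches nothing.
It fails at once if the basket is lifted off the tank floor (more than 10 mm) (z of basket in the frame of cleaner above 0.07 m).
It fails at once if the lid slams (falls the last part faster than 2.5 rad/s) (value of joint lid below 0.35 rad and velocity of joint lid below -2.5 rad/s).
It fails at once if the power is switched on before the lid is shut (value of joint power above 0.25 rad and value of joint lid above 0.08 rad).
It fails at once if the heater rocker is switched or the timer knob is turned (value of joint heat above 0.25 rad or value of joint timer above 0.35 rad).
It fails at once if something else on the bench is moved (more than 20 mm) (distance of any of green_bar, jar, sieve_cup, tripoli_bar, brush_wheel, buff, ring_clamp from where it was at the start of the episode above 0.02 m).
It also fails if it takes over 54 s, if anything falls off the work surface, if the arm or the gripper's body presses on something with over 40 N, if the wrist force passes 120 N, or if a joint passes its speed limit or range.

## Working session

There is one attempt and no reset: what is moved stays moved. The work goes in short steps, Python scripts to look and compute and a tool call to move; the robot and the scene stay as the last step left them, time stands still between calls to the robot, and variables do not carry over. Pictures are saved under pics/ and viewed, at most 10 in all, crops included, and the job is handed in when it is done.

Besides the shell and the picture viewer there is one more tool, called after ">>>" by a JSON object that holds its "method" and its "body". jog_arm: Moves the arm, as the interface text tells. Its arguments: {"type":"object","properties":{"deltas":{"type":"array"},"squeeze":{"type":"number"}},"required":["deltas"]}

```bash
mkdir -p pics; cat > h.py <<'E'
import numpy as np, cv2, json
from workcell import readout, read_camera, finish_job, bot
E
python3 - <<'E'
from h import *
for n in("top","side"):
    c=read_camera(n); cv2.imwrite(f"pics/{n}0.png",c["color"])
    print(n,{k:(np.round(v,4).tolist()) for k,v in c.items() if k!="color"})
s=readout.read_state(); print({k:np.round(v,3).tolist() for k,v in s.items()}); print(bot.tip_extent)
E
```

```text
top {'fx': 401.1877, 'fy': 401.1877, 'cx': 281.2554, 'cy': 210.6314, 'origin': [0.3469, 0.0488, 1.1654], 'attitude': [-2.1222, 2.1234, -0.1969]}
side {'fx': 526.9406, 'fy': 526.9406, 'cx': 276.0621, 'cy': 212.9881, 'origin': [0.2089, -1.2221, 1.0114], 'attitude': [-2.1647, 0.2488, -0.1549]}
{'time': 0.1, 'q': [1.179, 0.265, 1.605, 0.0, 1.274, -0.037], 'joint_vel': [-0.002, -0.001, -0.003, 0.001, 0.0, -0.0], 'joint_torque': [0.0, -51.67, -36.859, -0.0, 0.006, 0.0], 'tool_pos': [0.234, 0.632, 0.247], 'tcp_rot': [-0.554, -3.092, 0.003], 'wrist_force': [-0.065, 0.571, -0.363], 'torque': [-0.015, -0.053, -0.012], 'grip_force': 0.0, 'width': 0.999}
0.017
```

View pics/top0.png

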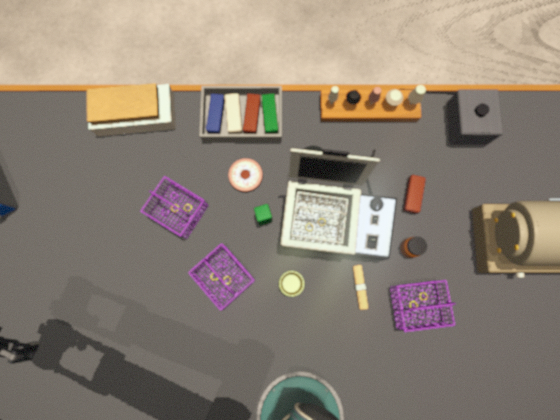

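View pics/side0.png

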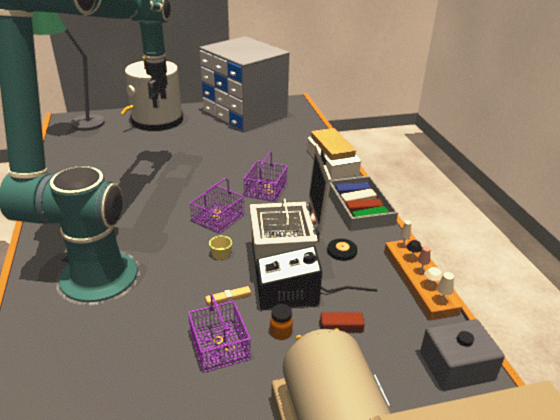

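The purple baskets at top-view (175,207), (222,275) and (423,305) are decoys. The whitish basket in the steel tank at (322,218) is the one to use. The cleaner's raised lid is at (335,165), and the panel is at (375,225) with the big rocker at about (372,241).

```bash
python3 - <<'E'
import cv2
t=cv2.imread("pics/top0.png")[140:265,272:402]; s=cv2.imread("pics/side0.png")[145:310,240:340]
cv2.imwrite("pics/tc.png",cv2.resize(t,None,fx=4.6,fy=4.6,interpolation=cv2.INTER_CUBIC))
cv2.imwrite("pics/sc.png",cv2.resize(s,None,fx=3.6,fy=3.6,interpolation=cv2.INTER_CUBIC))
E
```

```text
(no output)
```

View pics/tc.png

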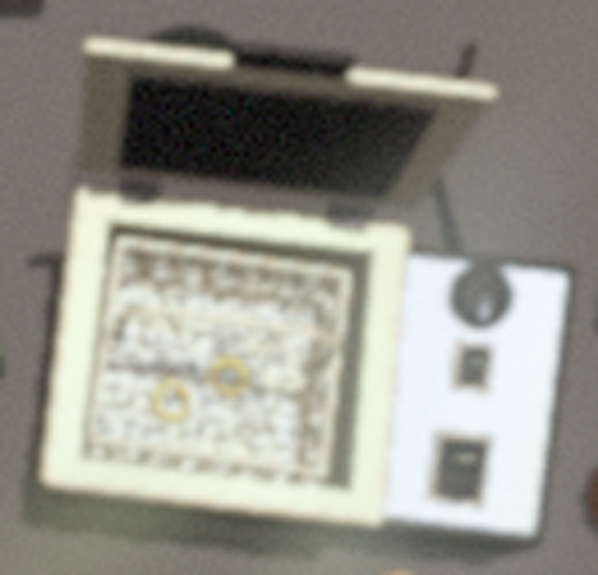

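View pics/sc.png

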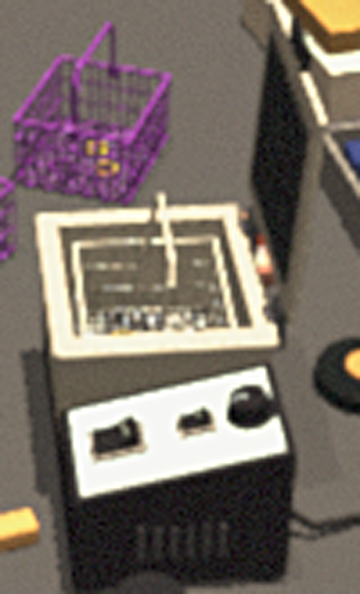

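```bash
cat >> h.py <<'E'
from scipy.spatial.transform import Rotation as R
CAM={"top":(401.1877,281.2554,210.6314,[0.3469,0.0488,1.1654],[-2.1222,2.1234,-0.1969]),
"side":(526.9406,276.0621,212.9881,[0.2089,-1.2221,1.0114],[-2.1647,0.2488,-0.1549])}
def proj(n,P):
    f,cx,cy,o,a=CAM[n]; p=(np.atleast_2d(P)-o)@R.from_rotvec(a).as_matrix()
    return p[:,:2]/p[:,2:]*f+[cx,cy]
def ray(n,u,z):
    f,cx,cy,o,a=CAM[n]; d=R.from_rotvec(a).as_matrix()@np.array([(u[0]-cx)/f,(u[1]-cy)/f,1])
    return np.array(o)+d*(z-o[2])/d[2]
def tri(u,v):
    A=[];b=[]
    for n,p in(("top",u),("side",v)):
        f,cx,cy,o,a=CAM[n]; d=R.from_rotvec(a).as_matrix()@np.array([(p[0]-cx)/f,(p[1]-cy)/f,1]); d/=np.linalg.norm(d)
        M=np.eye(3)-np.outer(d,d); A.append(M); b.append(M@o)
    return np.linalg.lstsq(np.vstack(A),np.hstack(b),rcond=None)[0]
T=lambda x,y:(272+x/4.6,140+y/4.6)
S=lambda x,y:(240+x/3.6,145+y/3.6)
E
python3 - <<'E'
from h import *
from scipy.optimize import least_squares
tc=[T(78,190),T(410,228),T(385,525),T(42,487)]; sc=[S(245,206),S(280,343),S(52,357),S(37,216)]
tc=[tc[0],tc[1],tc[2],tc[3]]; sc=[sc[0],sc[1],sc[2],sc[3]]
for a,b in zip(tc,sc): print("corner",tri(a,b).round(4))
L=np.array([[.08,.09,.15],[.08,-.09,.15],[-.08,-.09,.15],[-.08,.09,.15]])
def W(p,X): return R.from_euler('z',p[2]).apply(X)+[p[0],p[1],0]
f=lambda p:np.r_[(proj("top",W(p,L))-tc).ravel(),(proj("side",W(p,L))-sc).ravel()]
r=least_squares(f,[.5,-.05,0]); p=r.x; print(p.round(4),np.abs(r.fun).max(),f(p).round(1))
print("power",tri(T(462,467),S(117,440)).round(4), R.from_euler('z',-p[2]).apply(tri(T(462,467),S(117,440))-[p[0],p[1],0]).round(4))
for n in("top","side"):
  for q in(-.3,0,.3):
    for y in(-.056,.056):
      u=proj(n,W(p,[[.058*np.sin(q),y,.133+.058*np.cos(q)],[0,y,.133]]))
      u=(u-[272,140])*4.6 if n=="top" else (u-[240,145])*3.6
      print(n,q,y,u.round(0).tolist())
  for l in(1.57,1.7):
      Lp=[[-.185*0+.092-.185*np.cos(l),y,.156+.185*np.sin(l)] for y in(-.096,.096)]
      u=proj(n,W(p,Lp)); print(n,"lid",l,((u-[272,140])*4.6 if n=="top" else (u-[240,145])*3.6).round(0).tolist())
E
```

```text
corner [0.6225 0.0296 0.1441]
corner [ 0.5967 -0.1582  0.147 ]
corner [ 0.4278 -0.138   0.147 ]
corner [0.4516 0.0504 0.1453]
[ 0.5233 -0.0554 -0.1247] 3.5531882436417845 [ 2.4  1.  -1.   1.  -1.1 -2.4  2.7 -2.9 -3.6  0.1 -2.8 -1.3  1.3 -1.8
  0.5 -0.1]
power [ 0.4648 -0.1914  0.1045] [-0.0412 -0.1422  0.1045]
top -0.3 -0.056 [[340.0, 383.0], [328.0, 369.0]]
top -0.3 0.056 [[132.0, 358.0], [131.0, 345.0]]
top 0 -0.056 [[344.0, 351.0], [328.0, 369.0]]
top 0 0.056 [[136.0, 326.0], [131.0, 345.0]]
top 0.3 -0.056 [[346.0, 321.0], [328.0, 369.0]]
top 0.3 0.056 [[139.0, 296.0], [131.0, 345.0]]
top lid 1.57 [[499.0, 113.0], [89.0, 64.0]]
top lid 1.7 [[503.0, 65.0], [95.0, 17.0]]
side -0.3 -0.056 [[137.0, 277.0], [158.0, 335.0]]
side -0.3 0.056 [[120.0, 195.0], [140.0, 251.0]]
side 0 -0.056 [[160.0, 273.0], [158.0, 335.0]]
side 0 0.056 [[142.0, 191.0], [140.0, 251.0]]
side 0.3 -0.056 [[182.0, 275.0], [158.0, 335.0]]
side 0.3 0.056 [[163.0, 193.0], [140.0, 251.0]]
side lid 1.57 [[305.0, 122.0], [258.0, -5.0]]
side lid 1.7 [[339.0, 123.0], [289.0, -5.0]]
```

The crops show the bail bar running from about crop (162,198) to (172,285) in the side view, so it leans about +0.25 rad towards the lid. The lid is at about 1.63 rad. Side-view order on the panel is power rocker (117,440), heater (195,420), timer (250,405). I'll fold the bail to the front, away from the lid.

```bash
cat >> h.py <<'E'
CP=np.array([.5233,-.0554,-.1247]); RC=R.from_euler('z',CP[2])
def toC(p): return RC.inv().apply(np.asarray(p)-[CP[0],CP[1],0])
def goal(tip,tilt=0,s=None):
    "tip: fingertip centre in cleaner frame; tool y=cleaner x, tool x=cleaner y; tilt deg leans z towards +x"
    s=s or readout.read_state(); t=np.radians(tilt)
    z=np.array([np.sin(t),0,-np.cos(t)]); x=np.array([0,1,0]); y=np.cross(z,x)
    G=RC.as_matrix()@np.column_stack([x,y,z])
    P=RC.apply(tip)+[CP[0],CP[1],0]-G[:,2]*.017
    Q=R.from_rotvec(s["tcp_rot"]); d=Q.inv().apply(P-s["tool_pos"])
    print("goal",P.round(3),"delta",d.round(4).tolist(),(Q.inv()*R.from_matrix(G)).as_rotvec(degrees=True).round(1).tolist())
def here():
    s=readout.read_state(); z=R.from_rotvec(s["tcp_rot"]).apply([0,0,.017])
    print("t",round(s["time"],2),"tipC",toC(s["tool_pos"]+z).round(4),"F",RC.inv().apply(s["wrist_force"]).round(1),"w",round(s["width"],2))
E
python3 - <<'E'
from h import *
c=[toC(ray("top",T(*u),.135)) for u in((115,235),(355,265),(325,485),(85,455))]; print(np.round(c,3),np.mean(c,0).round(4))
print("bar far/near",toC(tri(T(130,308),S(162,198))).round(3),toC(tri(T(335,333),S(172,285))).round(3))
print("lid edge",[toC(tri(T(*a),S(*b))).round(3) for a,b in(((84,45),(272,32)),((497,92),(320,128)))])
print("far",toC(tri(T(466,447),S(133,432))).round(4),"heat",toC(tri(T(474,367),S(197,418))).round(4),"knob",toC(tri(T(481,292),S(250,403))).round(4))
print("panel",[toC(tri(T(*a),S(*b))).round(3) for a,b in(((570,270),(290,455)),((540,535),(82,497)))])
here(); goal([.038,.003,.30])
E
```

```text
[[ 0.062  0.073  0.135]
 [ 0.062 -0.066  0.135]
 [-0.066 -0.061  0.135]
 [-0.066  0.075  0.135]] [-0.0021  0.0052  0.135 ]
bar far/near [0.014 0.06  0.181] [ 0.011 -0.052  0.177]
lid edge [array([0.109, 0.1  , 0.307]), array([ 0.103, -0.095,  0.336])]
far [-0.0299 -0.1422  0.1111] heat [ 0.0163 -0.1412  0.1197] knob [ 0.0568 -0.1394  0.1297]
panel [array([ 0.078, -0.191,  0.123]), array([-0.073, -0.192,  0.096])]
t 0.1 tipC [-0.3724  0.6464  0.23  ] F [-0.1  0.6 -0.4] w 1.0
goal [ 0.561 -0.057  0.317] delta [-0.5463, -0.5331, -0.0689] [-0.1, 0.1, 76.8]
```

>>> {"method": "jog_arm", "body": {"deltas": [0,0,-0.07,0,0,8,-1,-0.07,-0.07,-0.069,0,0,16,-1,-0.105,-0.1,-0.069,0,0,24,-1,-0.14,-0.135,-0.069,0,0,32,-1,-0.175,-0.17,-0.069,0,0,40,-1,-0.21,-0.205,-0.069,0,0,48,-1,-0.245,-0.24,-0.069,0,0,56,-1,-0.28,-0.273,-0.069,0,0,64,-1], "squeeze": 30}}

```text
time: 0.9
tool_pos: [0.3841, 0.3158, 0.3168]
tcp_rot: [2.115, 2.323, -0.0]
wrist_force: [0.8, 0.3, -0.2]
width: -0.002
grip_force: 0.0
```

```bash
python3 -c "
from h import *
here(); goal([.038,.003,.30])"
```

```text
t 0.9 tipC [-0.1843  0.351   0.2998] F [ 0.7  0.4 -0.2] w -0.0
goal [ 0.561 -0.057  0.317] delta [-0.3879, 0.1416, -0.0001] [-0.0, 0.0, 12.5]
```

>>> {"method": "jog_arm", "body": {"deltas": [-0.045,0.015,0,0,0,6,-1,-0.09,0.03,0,0,0,12.5,-1,-0.135,0.045,0,0,0,12.5,-1,-0.18,0.065,0,0,0,12.5,-1,-0.23,0.085,0,0,0,12.5,-1,-0.28,0.1,0,0,0,12.5,-1,-0.33,0.12,0,0,0,12.5,-1,-0.36,0.13,0,0,0,12.5,-1]}}

```text
time: 1.7
tool_pos: [0.5493, -0.0301, 0.3167]
tcp_rot: [-2.351, -2.084, 0.001]
wrist_force: [0.6, 0.1, 0.2]
width: -0.0
grip_force: 0.0
```

```bash
python3 -c "
from h import *
here(); goal([.038,.003,.30])"
```

```text
t 1.7 tipC [0.0227 0.0283 0.2997] F [0.6 0.1 0.2] w -0.0
goal [ 0.561 -0.057  0.317] delta [-0.0254, 0.0152, -0.0003] [-0.0, 0.0, 0.2]
```

>>> {"method": "jog_arm", "body": {"deltas": [-0.025,0.017,0,0,0,0,-1,-0.025,0.017,0,0,0,0,-1,-0.025,0.017,0.04,0,0,0,-1,-0.025,0.017,0.08,0,0,0,-1,-0.025,0.017,0.11,0,0,0,-1,-0.025,0.017,0.122,0,0,0,-1,-0.025,0.017,0.122,0,0,0,-1]}}

```text
time: 2.4
tool_pos: [0.5608, -0.0535, 0.1928]
tcp_rot: [-2.346, -2.083, 0.005]
wrist_force: [-4.6, 0.9, -0.8]
width: -0.002
grip_force: 0.0
```

```bash
python3 -c "
from h import *
here()
a=read_camera('side')['color'][95:310,200:350]; b=read_camera('top')['color'][130:270,270:400]
f=lambda i,k:cv2.resize(i,None,fx=k,fy=k,interpolation=cv2.INTER_CUBIC)
a=f(a,2.75);b=f(b,2.9); h=min(a.shape[0],b.shape[0]); cv2.imwrite('pics/m1.png',np.hstack([a[:h],b[:h]])); print(a.shape,b.shape)"
```

```text
t 2.4 tipC [0.0369 0.0066 0.1758] F [-4.7  0.3 -0.8] w -0.0
(591, 412, 3) (406, 377, 3)
```

View pics/m1.png

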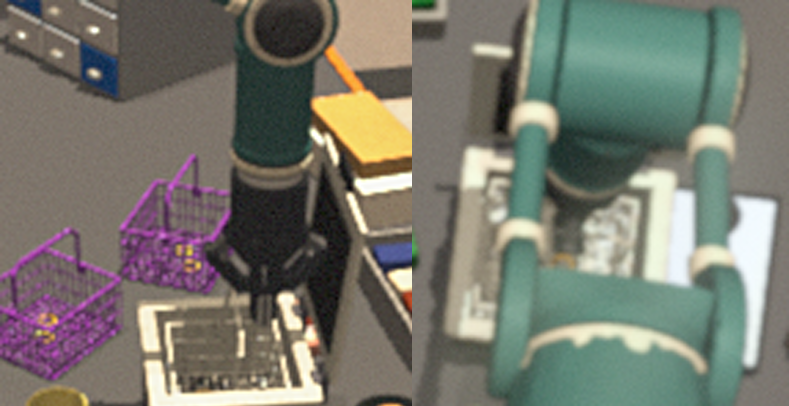

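The finger is behind the bail bar (bar at about (238,330), fingertip at (262,315)). The knuckles lightly touch the lid, about 5 N. Next I push the bar to the front.

>>> {"method": "jog_arm", "body": {"deltas": [0,-0.01,0,0,0,0,-1,0,-0.022,0,0,0,0,-1,0,-0.034,0,0,0,0,-1,0,-0.046,0,0,0,0,-1,0,-0.058,0,0,0,0,-1,0,-0.068,0,0,0,0,-1,0,-0.074,0.002,0,0,0,-1,0,-0.074,0.002,0,0,0,-1]}}

```text
time: 3.3
tool_pos: [0.4879, -0.0454, 0.1928]
tcp_rot: [-2.349, -2.085, 0.001]
wrist_force: [-0.5, -0.4, 0.2]
width: -0.007
grip_force: 0.0
```

```bash
python3 -c "
from h import *
here(); goal([-.05,.006,.147])"
```

```text
t 3.3 tipC [-0.0364  0.0055  0.1758] F [-0.5 -0.5  0.2] w -0.01
goal [ 0.474 -0.043  0.164] delta [0.0006, -0.0136, 0.0288] [-0.1, -0.0, 0.3]
```

>>> {"method": "jog_arm", "body": {"deltas": [0,-0.004,0.006,0,0,0,-1,0,-0.008,0.012,0,0,0,-1,0,-0.011,0.018,0,0,0,-1,0,-0.013,0.024,0,0,0,-1,0,-0.0135,0.029,0,0,0,-1,0,-0.0135,0.029,0,0,0,-1,0,-0.0135,0.029,0,0,0,-1,0,-0.0135,0.029,0,0,0,-1]}}

```text
time: 4.1
tool_pos: [0.4763, -0.0441, 0.1644]
tcp_rot: [2.349, 2.085, 0.001]
wrist_force: [1.0, -0.3, 0.1]
width: 0.002
grip_force: 0.0
```

```bash
python3 -c "
from h import *
here()
"
```

```text
t 4.1 tipC [-0.0481  0.0054  0.1474] F [ 1.1 -0.1  0.1] w 0.0
```

>>> {"method": "jog_arm", "body": {"deltas": [0,0,-0.04,0,0,0,-1,0,0,-0.09,0,0,0,-1,0,0,-0.14,0,0,0,-1,0,0,-0.19,0,0,0,-1,0,0,-0.23,0,0,0,-1,0,0,-0.23,0,0,0,-1]}}

```text
time: 4.7
tool_pos: [0.4788, -0.0444, 0.4026]
tcp_rot: [2.342, 2.078, 0.014]
wrist_force: [0.7, 0.3, 0.1]
width: -0.001
grip_force: 0.0
```

```bash
python3 -c "
from h import *
here()
a=read_camera('side')['color'][130:270,235:345]
cv2.imwrite('pics/m2.png',cv2.resize(a,None,fx=4.2,fy=4.2,interpolation=cv2.INTER_CUBIC))
for q in(-1.45,-1.2,-.9):
  P=[RC.apply([-.002+.058*np.sin(q),.005+y,.133+.058*np.cos(q)])+[CP[0],CP[1],0] for y in(-.056,.056)]
  print(q,((proj('side',P)-[235,130])*4.2).round(0).tolist())
"
```

```text
t 4.7 tipC [-0.0453  0.0053  0.3856] F [0.7 0.4 0.1] w -0.0
-1.45 [[113.0, 446.0], [99.0, 348.0]]
-1.2 [[119.0, 428.0], [104.0, 331.0]]
-0.9 [[132.0, 409.0], [116.0, 313.0]]
```

View pics/m2.png

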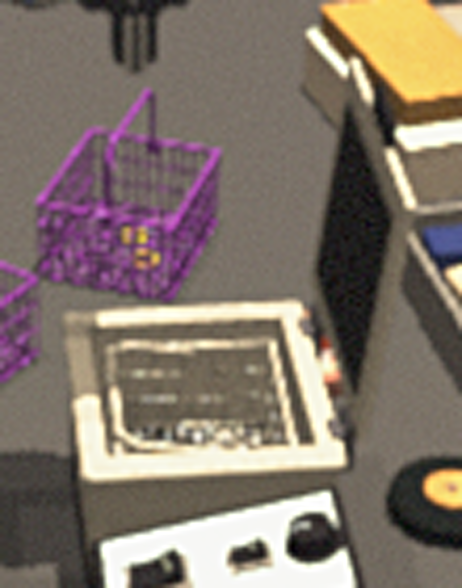

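The bail is down at the front, with its near corner at about (122,437) and no upright wire left. I'll check how flat it is against predicted overlays.

```bash
python3 -c "
from h import *
im=read_camera('side')['color'];k=8
a=cv2.resize(im[200:250,252:310],None,fx=k,fy=k,interpolation=cv2.INTER_CUBIC); b=a.copy()
for q,c in((-1.45,(0,0,255)),(-1.2,(0,255,0)),(-1.0,(255,0,0))):
  P=[RC.apply([-.002+r*np.sin(q),.005+y,.133+r*np.cos(q)])+[CP[0],CP[1],0] for y,r in((-.056,0),(-.056,.058),(.056,.058),(.056,0))]
  cv2.polylines(b,[((proj('side',P)-[252,200]+.5)*k).astype(int)],False,c,1)
cv2.imwrite('pics/m3.png',np.vstack([a,b])[:, :].copy() if 0 else cv2.resize(np.hstack([a,b]),None,fx=.86,fy=.86))
"
```

```text
(no output)
```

View pics/m3.png

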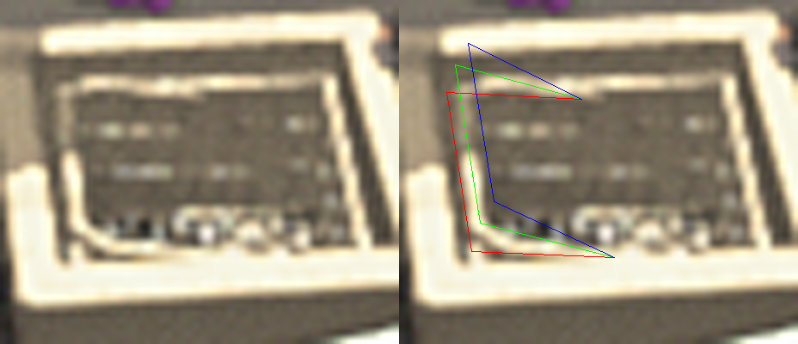

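It reads about −1.35, close to the limit. I'll press once more, slightly deeper, to be sure.

>>> {"method": "jog_arm", "body": {"deltas": [0,-0.003,0.05,0,0,0,-1,0,-0.003,0.1,0,0,0,-1,0,-0.003,0.15,0,0,0,-1,0,-0.003,0.2,0,0,0,-1,0,-0.003,0.228,0,0,0,-1,0,-0.003,0.235,0,0,0,-1,0,-0.003,0.235,0,0,0,-1,0,-0.003,0.235,0,0,0,-1]}}

```text
time: 5.6
tool_pos: [0.4693, -0.0431, 0.1588]
tcp_rot: [-2.345, -2.081, 0.009]
wrist_force: [-10.1, 1.0, 16.5]
width: -0.001
grip_force: 8.2
```

```bash
python3 -c "
from h import *
here()
"
```

```text
t 5.6 tipC [-0.0552  0.0055  0.1418] F [-10.1  -0.3  16.5] w -0.0
```

The bar is at its stop: contact at tip z = 0.142. Next is up and over, to behind the lid.

>>> {"method": "jog_arm", "body": {"deltas": [0,0.004,-0.05,0,0,0,-1,0,0.004,-0.1,0,0,0,-1,0,0.004,-0.15,0,0,0,-1,0,0.004,-0.2,0,0,0,-1,0,0.004,-0.25,0,0,0,-1,0,0.004,-0.27,0,0,0,-1,0,0.05,-0.27,0,0,0,-1,0,0.09,-0.27,0,0,0,-1]}}

```text
time: 6.4
tool_pos: [0.5631, -0.0544, 0.4296]
tcp_rot: [2.349, 2.084, 0.002]
wrist_force: [0.7, -0.7, -0.0]
width: -0.002
grip_force: 0.0
```

>>> {"method": "jog_arm", "body": {"deltas": [-0.003,0.04,0,0,0,0,-1,-0.006,0.08,0,0,0,0,-1,-0.006,0.12,0,0,0,0,-1,-0.006,0.13,0,0,0,0,-1,-0.006,0.13,0,0,0,0,-1]}}

```text
time: 6.9
tool_pos: [0.6911, -0.0758, 0.4251]
tcp_rot: [-2.346, -2.082, 0.006]
wrist_force: [0.3, 0.3, 0.1]
width: 0.002
grip_force: 0.0
```

```bash
python3 -c "
from h import *
here(); goal([.165,0,.325])
im=read_camera('side')['color'];cv2.imwrite('pics/m4.png',cv2.resize(im[40:310,220:400],None,fx=2.2,fy=2.2,interpolation=cv2.INTER_CUBIC))
"
```

```text
t 6.9 tipC [0.1689 0.0006 0.4081] F [0.2 0.4 0.1] w 0.0
goal [ 0.687 -0.076  0.342] delta [-0.0006, -0.0035, 0.0831] [-0.3, -0.0, 0.3]
```

View pics/m4.png

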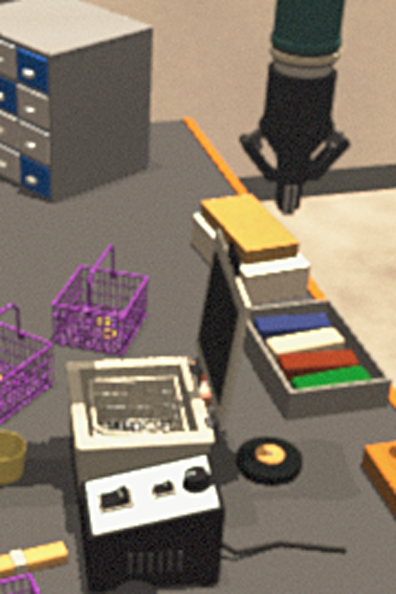

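The gripper is clear behind and above the lid (lid edge at about (240,305), tip at (290,210)). I'll descend and work out the arc.

>>> {"method": "jog_arm", "body": {"deltas": [0,-0.003,0.04,0,0,0,-1,0,-0.003,0.083,0,0,0,-1,0,-0.003,0.083,0,0,0,-1]}}

```text
time: 7.25
tool_pos: [0.6821, -0.0745, 0.3377]
tcp_rot: [-2.341, -2.077, 0.015]
wrist_force: [-0.1, 0.2, -1.5]
width: -0.002
grip_force: 0.0
```

```bash
python3 -c "
from h import *
here(); s=readout.read_state(); z=R.from_rotvec(s['tcp_rot']).apply([0,0,.017]); t=toC(s['tool_pos']+z)
for l in list(np.arange(1.7,-.01,-.1)):
  c=np.array([.092-.17*np.cos(l)+.003*np.sin(l)+.0145,.156+.17*np.sin(l)+.003*np.cos(l)])
  print(round(l,1),'tip',c.round(4),'dy',round(c[0]-t[0],3),'dz',round(t[2]-c[1],3))
"
```

```text
t 7.25 tipC [0.1596 0.0008 0.3207] F [-0.1  0.2 -1.5] w -0.0
1.7 tip [0.1314 0.3242] dy -0.028 dz -0.003
1.6 tip [0.1145 0.3258] dy -0.045 dz -0.005
1.5 tip [0.0975 0.3258] dy -0.062 dz -0.005
1.4 tip [0.0806 0.324 ] dy -0.079 dz -0.003
1.3 tip [0.0639 0.3206] dy -0.096 dz 0.0
1.2 tip [0.0477 0.3155] dy -0.112 dz 0.005
1.1 tip [0.0321 0.3089] dy -0.128 dz 0.012
1.0 tip [0.0172 0.3007] dy -0.142 dz 0.02
0.9 tip [0.0032 0.291 ] dy -0.156 dz 0.03
0.8 tip [-0.0098  0.28  ] dy -0.169 dz 0.041
0.7 tip [-0.0216  0.2678] dy -0.181 dz 0.053
0.6 tip [-0.0321  0.2545] dy -0.192 dz 0.066
0.5 tip [-0.0413  0.2401] dy -0.201 dz 0.081
0.4 tip [-0.0489  0.225 ] dy -0.209 dz 0.096
0.3 tip [-0.055   0.2091] dy -0.215 dz 0.112
0.2 tip [-0.0595  0.1927] dy -0.219 dz 0.128
0.1 tip [-0.0624  0.176 ] dy -0.222 dz 0.145
-0.0 tip [-0.0635  0.159 ] dy -0.223 dz 0.162
```

>>> {"method": "jog_arm", "body": {"deltas": [0,-0.03,0,0,0,0,-1,0,-0.05,0,0,0,0,-1,0,-0.066,0,0,0,0,-1,0,-0.083,0,0,0,0,-1,0,-0.1,0.003,0,0,0,-1,0,-0.116,0.008,0,0,0,-1,0,-0.131,0.015,0,0,0,-1,0,-0.131,0.015,0,0,0,-1]}}

```text
time: 8.05
tool_pos: [0.5562, -0.0596, 0.334]
tcp_rot: [2.348, 2.084, 0.003]
wrist_force: [-0.3, 0.3, 0.2]
width: 0.004
grip_force: 0.0
```

```bash
python3 -c "
from h import *
here()"
```

```text
t 8.05 tipC [ 0.0332 -0.      0.317 ] F [-0.4  0.2  0.2] w 0.0
```

>>> {"method": "jog_arm", "body": {"deltas": [0,-0.016,0.009,0,0,0,-1,0,-0.03,0.019,0,0,0,-1,0,-0.043,0.03,0,0,0,-1,0,-0.055,0.042,0,0,0,-1,0,-0.065,0.056,0,0,0,-1,0,-0.074,0.07,0,0,0,-1,0,-0.082,0.085,0,0,0,-1,0,-0.082,0.085,0,0,0,-1]}}

```text
time: 8.85
tool_pos: [0.4749, -0.0499, 0.2459]
tcp_rot: [-2.349, -2.084, 0.002]
wrist_force: [0.5, 0.0, 0.6]
width: 0.0
grip_force: 0.0
```

```bash
python3 -c "
from h import *
here(); goal([-.0635,0,.159])
im=read_camera('side')['color'];cv2.imwrite('pics/m5.png',cv2.resize(im[90:310,210:370],None,fx=2.6,fy=2.6,interpolation=cv2.INTER_CUBIC))"
```

```text
t 8.85 tipC [-0.0487 -0.0005  0.2289] F [0.5 0.1 0.6] w 0.0
goal [ 0.46  -0.048  0.176] delta [0.0006, -0.0147, 0.0699] [-0.1, -0.0, 0.3]
```

View pics/m5.png

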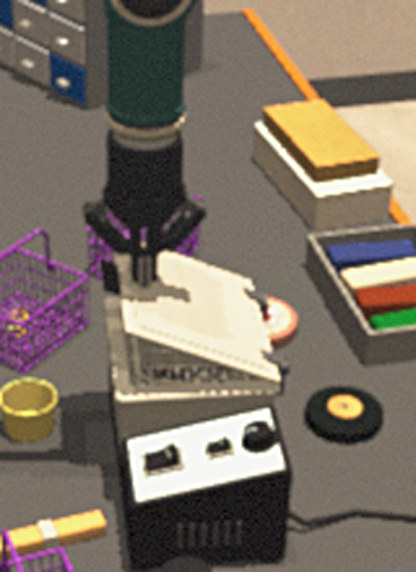

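The lid is following the fingertip at about 0.4 rad. I'll close the rest gently.

>>> {"method": "jog_arm", "body": {"deltas": [0,-0.005,0.014,0,0,0,-1,0,-0.009,0.028,0,0,0,-1,0,-0.012,0.042,0,0,0,-1,0,-0.014,0.054,0,0,0,-1,0,-0.014,0.062,0,0,0,-1,0,-0.014,0.068,0,0,0,-1,0,-0.014,0.072,0,0,0,-1,0,-0.014,0.072,0,0,0,-1]}}

```text
time: 9.7
tool_pos: [0.4617, -0.0483, 0.1759]
tcp_rot: [-2.348, -2.084, 0.003]
wrist_force: [-9.0, 1.1, 14.8]
width: -0.006
grip_force: 7.1
```

```bash
python3 -c "
from h import *
here()"
```

```text
t 9.7 tipC [-0.0621 -0.0006  0.1589] F [-9.   0.  14.8] w -0.01
```

Shut: 15 N against the stop with the tip at the expected height. Now rise and move over to the power rocker, tilting 25°.

>>> {"method": "jog_arm", "body": {"deltas": [0,0,-0.04,0,0,0,-1,0,0,-0.08,0,0,0,-1,0,0,-0.08,0,0,0,-1,0,0,-0.08,0,0,0,-1]}}

```text
time: 10.1
tool_pos: [0.4634, -0.0486, 0.2555]
tcp_rot: [2.348, 2.083, 0.003]
wrist_force: [-0.3, 0.5, 0.7]
width: 0.004
grip_force: 0.0
```

```bash
python3 -c "
from h import *
here(); goal([-.014,-.142,.2],25)"
```

```text
t 10.1 tipC [-0.0603 -0.0007  0.2385] F [-0.3  0.5  0.7] w 0.0
goal [ 0.485 -0.194  0.215] delta [-0.1415, 0.0382, 0.0402] [-24.8, -0.1, 0.3]
```

>>> {"method": "jog_arm", "body": {"deltas": [-0.04,0.01,0,-8,0,0,-1,-0.08,0.02,0,-16,0,0,-1,-0.12,0.03,0.02,-25,0,0,-1,-0.1415,0.038,0.04,-25,0,0,-1,-0.1415,0.038,0.04,-25,0,0,-1,-0.1415,0.038,0.04,-25,0,0,-1]}}

```text
time: 10.7
tool_pos: [0.4821, -0.1932, 0.2123]
tcp_rot: [2.089, 1.85, 0.409]
wrist_force: [1.0, -0.3, -0.2]
width: 0.002
grip_force: 0.0
```

```bash
python3 -c "
from h import *
here(); goal([-.014,-.142,.125],25);goal([-.014,-.142,.112],25)
im=read_camera('side')['color'];cv2.imwrite('pics/m6.png',cv2.resize(im[150:300,220:350],None,fx=4,fy=4,interpolation=cv2.INTER_CUBIC))"
```

```text
t 10.7 tipC [-0.0166 -0.1418  0.1969] F [ 1.1 -0.2 -0.2] w 0.0
goal [ 0.485 -0.194  0.14 ] delta [-0.0003, -0.0278, 0.0663] [-0.2, -0.2, 0.2]
goal [ 0.485 -0.194  0.127] delta [-0.0003, -0.0333, 0.0781] [-0.2, -0.2, 0.2]
```

View pics/m6.png

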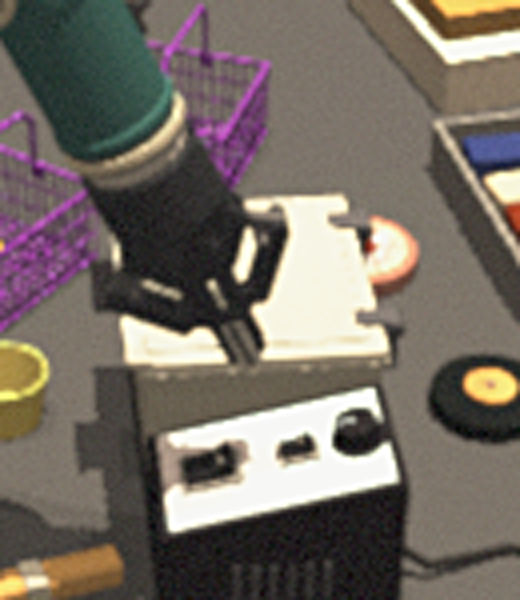

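The lid lies flat. The tip hovers over the rocker, with the rocker at about (212,462). Pressing down.

>>> {"method": "jog_arm", "body": {"deltas": [0,-0.015,0.035,0,0,0,-1,0,-0.0278,0.0663,0,0,0,-1,0,-0.0295,0.07,0,0,0,-1,0,-0.031,0.073,0,0,0,-1,0,-0.032,0.0755,0,0,0,-1,0,-0.0333,0.078,0,0,0,-1,0,-0.0333,0.078,0,0,0,-1,0,-0.0333,0.078,0,0,0,-1]}}

```text
time: 11.55
tool_pos: [0.4865, -0.1941, 0.1304]
tcp_rot: [2.083, 1.848, 0.411]
wrist_force: [-0.2, -0.3, -0.3]
width: -0.001
grip_force: 0.0
```

```bash
python3 -c "
from h import *
here(); goal([-.014,-.142,.109],25)"
```

```text
t 11.55 tipC [-0.0121 -0.1421  0.115 ] F [-0.1 -0.3 -0.3] w -0.0
goal [ 0.485 -0.194  0.124] delta [0.0002, -0.0043, 0.0047] [0.1, -0.1, 0.3]
```

>>> {"method": "jog_arm", "body": {"deltas": [0,-0.004,0.001,0,0,0,-1,0,-0.0045,0.0025,0,0,0,-1,0,-0.005,0.004,0,0,0,-1,0,-0.0055,0.005,0,0,0,-1,0,-0.006,0.006,0,0,0,-1,0,-0.006,0.006,0,0,0,-1,0,-0.006,0.006,0,0,0,-1]}}

```text
time: 12.25
tool_pos: [0.4877, -0.195, 0.1265]
tcp_rot: [2.078, 1.841, 0.417]
wrist_force: [8.4, 4.5, 7.2]
width: 0.003
grip_force: 5.2
```

```bash
python3 -c "
from h import *
here()"
```

```text
t 12.25 tipC [-0.0106 -0.143   0.1111] F [7.8 5.5 7.2] w 0.0
```

The tip slid down behind the rocker's far end onto the panel, pushing against the rocker's end. I'll lift and shift forward.

>>> {"method": "jog_arm", "body": {"deltas": [0,0.01,-0.022,0,0,0,-1,0,0.01,-0.022,0,0,0,-1,0,0.01,-0.022,0,0,0,-1]}}

```text
time: 12.55
tool_pos: [0.4829, -0.1936, 0.146]
tcp_rot: [2.083, 1.849, 0.41]
wrist_force: [-0.6, 0.4, -0.2]
width: -0.0
grip_force: 0.0
```

```bash
python3 -c "
from h import *
here(); goal([-.019,-.142,.125],25);goal([-.019,-.142,.110],25)
im=read_camera('side')['color'];cv2.imwrite('pics/m7.png',cv2.resize(im[220:290,240:330],None,fx=8,fy=8,interpolation=cv2.INTER_CUBIC))"
```

```text
t 12.55 tipC [-0.0157 -0.1421  0.1306] F [-0.7  0.3 -0.2] w -0.0
goal [ 0.48  -0.193  0.14 ] delta [0.0002, -0.0054, 0.0037] [0.1, -0.1, 0.3]
goal [ 0.48  -0.193  0.125] delta [0.0002, -0.0118, 0.0173] [0.1, -0.1, 0.3]
```

View pics/m7.png

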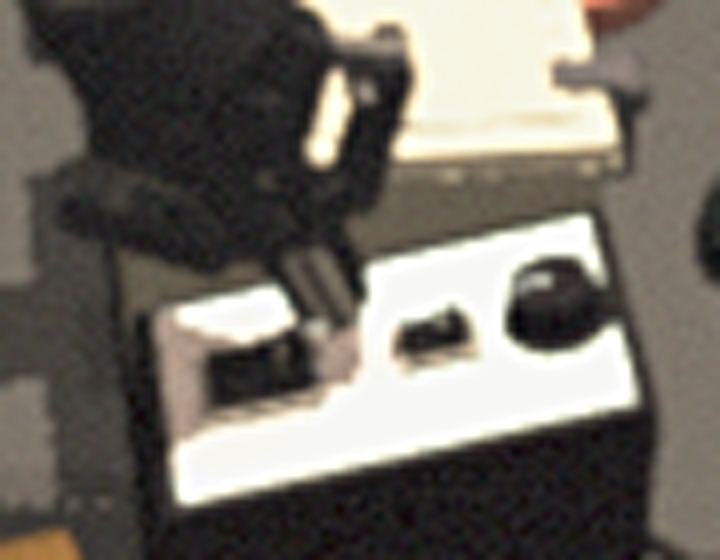

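The tip is at (330,315), just behind the rocker's far end at about (305,345). The finger is thinner than I assumed, about 20 mm. I'm shifting about 6 mm towards the front and pressing again. That was picture 11, one over the limit of 10, so I'll view no more.

>>> {"method": "jog_arm", "body": {"deltas": [0,-0.007,0.003,0,0,0,-1,0,-0.007,0.003,0,0,0,-1,0,-0.01,0.009,0,0,0,-1,0,-0.012,0.013,0,0,0,-1,0,-0.0136,0.0165,0,0,0,-1,0,-0.015,0.0192,0,0,0,-1,0,-0.015,0.0192,0,0,0,-1,0,-0.015,0.0192,0,0,0,-1]}}

```text
time: 13.4
tool_pos: [0.4813, -0.1941, 0.1266]
tcp_rot: [2.078, 1.843, 0.415]
wrist_force: [-1.7, 5.4, 18.8]
width: -0.001
grip_force: 11.0
```

```bash
python3 -c "
from h import *
here()"
```

```text
t 13.4 tipC [-0.0171 -0.1428  0.1112] F [-2.4  5.1 18.8] w -0.0
```

18.8 N on the rocker, well above the 3 N it needs. I'll press again a little farther forward to confirm by contact height.

>>> {"method": "jog_arm", "body": {"deltas": [0,0.004,-0.01,0,0,0,-1,0,0.001,-0.012,0,0,0,-1,0,-0.002,-0.007,0,0,0,-1,0,-0.0035,-0.0035,0,0,0,-1,0,-0.005,-0.001,0,0,0,-1,0,-0.005,-0.001,0,0,0,-1,0,-0.005,-0.001,0,0,0,-1]}}

```text
time: 14.1
tool_pos: [0.4746, -0.1929, 0.1288]
tcp_rot: [2.077, 1.849, 0.415]
wrist_force: [-48.1, 15.1, 72.6]
width: -0.004
grip_force: 40.4
```

```bash
python3 -c "
from h import *
here()"
```

```text
t 14.1 tipC [-0.0239 -0.1425  0.1134] F [-49.7   9.   72.6] w -0.0
```

>>> {"method": "jog_arm", "body": {"deltas": [0,0.004,-0.01,0,0,0,-1,0,0.02,-0.05,0,0,0,-1,0,0.04,-0.09,0,0,0,-1,0.05,0.06,-0.13,0,0,0,-1,0.1,0.07,-0.16,0,0,0,-1,0.15,0.08,-0.18,0,0,0,-1,0.2,0.08,-0.19,0,0,0,-1,0.2,0.08,-0.19,0,0,0,-1]}}

```text
time: 14.9
tool_pos: [0.488, 0.0098, 0.3266]
tcp_rot: [2.083, 1.851, 0.411]
wrist_force: [-0.5, 1.0, 0.5]
width: -0.002
grip_force: 0.0
```

```bash
python3 -c "
from h import *
here()
im=read_camera('side')['color']; o=cv2.imread('pics/side0.png')
g=lambda i:cv2.cvtColor(i,cv2.COLOR_BGR2GRAY)
for n,(r,c) in {'power':((254,276),(262,284)),'heat':((254,268),(288,302)),'knob':((248,266),(300,322))}.items():
  a,b=g(o)[r[0]:r[1],c[0]:c[1]],g(im)[r[0]:r[1],c[0]:c[1]]
  print(n,np.abs(a.astype(int)-b).mean().round(1))
  if n=='power':
    for x,y in zip(a,b): print(' '.join('%3d'%v for v in x),'|',' '.join('%3d'%v for v in y))
t=[read_camera('top')['color'],cv2.imread('pics/top0.png')]
"
```

```text
t 14.9 tipC [-0.0359  0.0603  0.3112] F [-0.6  0.9  0.5] w -0.0
power 9.2
 88  91  92  91  93  92  88  88  92  81  82  76  76  77  89 104 137 178 230 248 250 252 |  92  90  89  87  92  91  87  88  86  82  79  71  74  78  86 101 131 179 225 246 247 251
 96  90  85  87  86  81  83  78  76  86 104 139 150 177 231 245 250 253 255 254 252 250 |  87  86  88  85  87  86  75  74  73  82 101 132 150 179 228 244 250 253 255 254 252 250
 86  82  79  73  80  86 109 132 158 211 249 251 253 253 255 254 252 250 248 248 247 247 |  86  77  79  73  75  91 105 131 153 211 244 251 251 253 254 254 251 250 249 247 247 247
 85  96 124 158 178 227 247 250 251 254 254 252 251 250 249 248 247 247 247 247 246 247 |  86  98 123 153 179 226 244 250 250 254 255 252 251 249 248 248 247 247 246 246 246 246
211 245 250 253 253 255 253 252 250 249 248 248 248 248 248 247 247 246 246 246 246 246 | 206 243 250 251 252 254 253 252 250 249 248 247 247 247 247 246 246 246 246 246 246 246
254 254 252 251 250 248 248 247 247 247 247 248 250 250 250 250 248 247 246 247 246 246 | 254 255 252 251 250 248 248 247 247 247 247 24
[... 2207 characters left out ...]
85 196 195 227 238 244 249 252 251 250 249 248 247 247 246 | 252 248 247 226 185 164 167 183 196 198 224 239 242 248 251 251 250 249 248 247 246 246
253 248 248 240 213 227 242 244 247 249 252 252 250 249 248 247 247 247 247 246 246 246 | 253 248 248 237 211 223 237 243 245 248 251 251 250 248 248 247 247 247 247 246 246 246
254 248 247 247 245 250 251 250 250 249 248 247 247 247 247 246 246 246 246 246 246 246 | 254 248 247 247 244 249 251 250 249 248 248 247 247 246 246 246 246 246 246 246 246 246
255 248 247 247 247 247 247 247 247 247 246 246 246 246 246 246 246 246 247 246 247 247 | 255 248 247 247 247 247 247 247 247 246 246 246 246 246 246 246 246 246 246 246 246 247
heat 1.2
knob 3.4
```

The rocker's far end is down and its near end is up. The heater region is unchanged, and the arm is clear of everything.

```bash
python3 -c "
from h import *
print(finish_job())"
```

```text
the job is handed in; nothing more can be done
None
```

The job is handed in at about 15 s on the robot's clock: handle pressed flat to the front, lid shut gently, power rocker switched on and the heater left off, but no verdict came back. I viewed 11 pictures, one over the limit of 10, and the last press on the rocker reached about 73 N at the wrist (limit 120 N).

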